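# Prise the snap-in cover off a gearbox

## Task

The flush aluminium cover on top of the green gearbox is snapped in by a hidden spring catch. Draw the pry bar out of its plywood sleeve by the blade, lay it down on the bench and let go, take it again by its wooden handle, and lever up the cover's near end with it until the catch lets go. Then lay the bar down flat on the bench and set the cover (do not drop it) flat and same side up in the middle of the black rubber mat, leaving everything else where it is.

Things in the scene. Friction and masses are not known exactly. Their poses are not given: they have to be found in the camera images.
- gearbox: Fixed green box, 200 (x) x 120 (y) x 97 mm high, yawed up to 0.25 rad; origin under its centre. In its top, on the centre line, a 34 mm wide trench runs in from its near (-x) end, its floor 76 mm above the bench: open above and at the near end for 53 mm, then 19 mm more as a pocket under the cover, up to a solid wall 72 mm from the near end.
- trench_mouth (a point): Middle of the near edge of the trench floor, 76 mm above the bench; this edge can serve as the fulcrum (the end face drops straight to the bench below it). +x points level along the trench towards the cover, z up.
- cover_mid (a point): Centre (half-way up) of the loose aluminium cover, 120 (x) x 60 (y) x 14 mm, 0.22 kg, plain sides. z up out of its outer face, which bears three shallow dark bars. It starts in a 14 mm deep recess, top flush with the gearbox top (1 to 2 mm gaps all round), near end 54 mm beyond the trench mouth, underside 7 mm above the trench floor.
- cover_lip (a point): Middle of the top edge of the cover's near (-x) end, 60 mm from its centre; axes as the cover's. One hidden sprung catch under the cover, 36 mm from this end on the centre line, holds it down (about 15 to 25 N to prise up). Once this end is raised 5 to 10 mm it snaps under, and from then on carries this end 10 to 15 mm proud, far end still down, to be gripped across the 60 mm width near this end and lifted off.
- bar_grip (a point): Centre of the wooden handle (110 long x 26 wide x 18 mm thick) of the pry bar, 200 mm long, 0.2 kg. Its flat steel blade, 90 long x 24 wide x 5 mm thick, is in line with the middle of the handle (6.5 mm off the bench when flat). x along the bar to the blade tip, y across, z up when flat. Starts flat, handle inside the sleeve, blade sticking out.
- bar_tip (a point): Centre of the blade's end, 145 mm from the handle centre along the bar's x; axes as the bar's.
- sleeve_mouth (a point): Plywood sleeve fixed on the bench, 142 long x 62 wide x 44 mm high, no floor, open at one end (46 wide x 36 mm high, 134 mm deep inside). The point is the centre of the opening, 18 mm above the bench; +x points level straight out of it, the way the bar comes out. The blade stands out of it by 68 to 88 mm.
- mat_mid (a point): Black rubber mat fixed on the bench, 200 (x) x 150 (y) x 4 mm. Centre of its upper face; x along its length. The sleeve and the mat may swap sides of the bench.
- cover: The cover; origin at the centre of its underside.
- bar: The pry bar; origin under its middle, 45 mm from the handle's centre towards the tip.
- offcut: Bystander: loose light wood offcut 90 x 45 x 22 mm, origin under its centre.
- tape_roll: Bystander: loose paper ring 72 mm across, 20 high, origin under its centre.
- glue: Bystander: white bottle 60 mm across, 150 high, upright, origin under its centre.
- screw_jar: Bystander: jar 64 mm across, 80 high, origin under its centre.
- block: Bystander: dark wood block 130 x 60 x 35 mm, origin under its centre.
There are look-alikes about, which are no part of the job. Of the things that look like the cover, the smaller one is meant.

How it is judged:
On the way, in this order (a step that is already met when the one before it is completed fails the run):
1. the bar is drawn wholly out of the sleeve, laid on the bench and let go (x of bar_grip in the frame of sleeve_mouth above 0.056 m and height (world z) of bar_grip below 0.02 m and angle between bar_grip's own z axis and vertical below 0.15 rad and contact force between the fingers and bar below 0.1 N and linear speed of bar below 0.03 m/s), for 0.2 s.
2. the bar prises the near end of the cover up (2 mm or more) (z of cover_lip in the frame of trench_mouth above 0.023 m and contact force between bar and cover above 1.5 N).
3. the catch has let go: the near end stands 8 mm or more proud (z of cover_lip in the frame of trench_mouth above 0.029 m), for 0.1 s.
At the end, for the whole second after the job is handed in: The cover lies flat, outer face up and at rest on the mat, its centre within 40 mm of the mat's; the bar lies flat and at rest on the bench itself, not on the mat or anything else; both are let go (horizontal distance between cover_mid and mat_mid below 0.04 m and z of cover_mid in the frame of mat_mid below 0.011 m and angle between cover_mid's own z axis and vertical below 0.08 rad and linear speed of each of cover, bar below 0.02 m/s and height (world z) of bar_grip below 0.0115 m and angle between bar_grip's own z axis and vertical below 0.15 rad); the robot touches nothing.
It fails at once if the cover is dropped (moves at over 0.7 m/s with no finger on it) (linear speed of cover above 0.7 m/s and contact force between the fingers and cover below 0.1 N).
It fails at once if a bystander is shifted by more than 30 mm (distance of any of offcut, tape_roll, glue, screw_jar, block from where it was at the start of the episode above 0.03 m).
It also fails if it takes over 72 s, if anything falls off the work surface, if the arm or the gripper's body presses on something with over 40 N, if the wrist force passes 120 N, or if a joint passes its speed limit or range.

## Robot

A 6-joint arm with a two-finger parallel gripper is mounted at the origin on the work surface. World frame = base frame: x ahead of the robot, y to its left, z up, the work surface at z = 0. Lengths are in m, angles in rad, forces in N, time in s.
With the tool pointing down it reaches from about 0.25 to 0.85 m from the base axis. Payload 12.5 kg.
Tool frame: the origin (TCP) lies at the very end of the fingers, on their centre line; the grasp point (between the pads) lies 19 mm behind it; z points along the fingers, y is the line along which they close (so a half turn about z gives the same grasp; the last joint's range is limited). The gripper opens to 93 mm and grips with 3 to 60 N. Pads are 15 mm wide; open, the fingers measure 128 mm over their backs; the gripper's body (75 mm by 188 mm) begins 65 mm behind the grasp point.
Start: joints at [-1.38, 0.351, 1.652, -0, 1.139, -0.085], TCP at [0.15, -0.529, 0.219] pointing down, gripper open.
Joint ranges: [-2.75, 2.75], [-0.79, 2.1], [0.01, 2.65], [-1.57, 4.71], [0.07, 3.14], [-2.87, 2.87]. Speed limits (rad/s): [2.22, 2.22, 2.79, 3.14, 3.14, 3.14].

## Interface

Orientations are given as [roll, pitch, yaw] about the fixed x, y, z axes, in that order (R = Rz(yaw) Ry(pitch) Rx(roll)).
In Python, from plant import get_obs, vision, order gives the robot as it stands.
- The arm moves only by the shell command python3 -m handwheel 'ROWS' [OPENING] [FORCE]. ROWS is JSON, a list of rows, each a list of 4 numbers: the shift along the world's x, y, z in mm, then the turn about the world's z in degrees. In form: [[x, y, z, spin], ...]. A call has 1 to 12 rows; each row shifts and turns the commanded pose from where the row before left it; what a row does not reach is not made up. A row lasts 1/10 s, in which the tool goes at most 50 mm and 8.59 degrees, less where a joint would pass 70% of its speed; a pose out of reach is approached as far as the arm can. A call is refused whole if a number of a shift passes 50 or a number of a turn 8.59, either way. A call with a gripper value outside its range is refused whole. OPENING is the finger opening in mm, from 0 to 93, set as the call begins (- or left out, the last holds). The fingers move at their own pace and stop on an object; FORCE is the grip in N (left out, the last holds). Time passes only in rows, so rows that do not move let the fingers close. It gives the time, the measured TCP pose, the force, the opening and the grip force at its end, in the units of the state.
- get_obs(): the state, without advancing time (a new reading comes with each control period).
- vision.capture(name): name is "scene" or "top" or "wrist"; returns a dict with "img" (400x640x3 uint8, red, green, blue), "K" (3x3 intrinsics, pixels), "camera_from_world" (4x4, takes a point from world to camera coordinates). Camera axes: x right, y down, z forward; pixel columns grow to the right and rows downward; lengths in m; the calibration is good to about 2 mm. A picture is of the moment at which its call begins. There is no depth.
- order.sign_off(): hands the job in; it is judged then, once.
The state is a dict: "clock": time; "joint_pos": joint angles; "joint_velocities": joint speeds; "joint_torque": joint torques, N m; "ee_pos": TCP position; "tcp_rot": TCP orientation; "force": force on the tool from outside, world axes, zero at the start; "ft_torque": the same for the moment, N m; "opening": finger opening in m; "grip_force": force on a finger pad.
Only numpy, scipy, OpenCV 4.12 (cv2) and the standard library are available. Lean on these libraries where they do the work, as an engineer would, in place of code of your own. Each camera call takes 0.05 s, during which the arm holds its last target. There are 200 camera calls.

## Working session

There is one attempt and no reset: what is moved stays moved. The work goes in short steps, Python scripts to look and compute and a shell command to move; the robot and the scene stay as the last step left them, time stands still between calls to the robot, and variables do not carry over. Pictures are saved under pics/ and viewed, at most 10 in all, crops included, and the job is handed in when it is done.

```bash
ls; mkdir -p pics; cat > h.py <<'E'
import numpy as np, cv2
from plant import get_obs, vision, order
def cap(n,f):
    c=vision.capture(n); cv2.imwrite(f'pics/{f}.png',c['img'][...,::-1]); np.savez(f'pics/{f}.npz',K=c['K'],T=c['camera_from_world'])
def ray(f,uv,z):
    d=np.load(f'pics/{f}.npz');K,T=d['K'],d['T'];out=[]
    for i,(u,v) in enumerate(uv):
        zz=z[i] if np.ndim(z) else z
        r=T[:3,:3].T@np.linalg.solve(K,[u,v,1]);o=-T[:3,:3].T@T[:3,3]
        out.append(o+r*(zz-o[2])/r[2])
    return np.array(out)
def proj(f,P):
    d=np.load(f'pics/{f}.npz');P=np.atleast_2d(P);q=(d['T'][:3,:3]@P.T+d['T'][:3,3:]);p=d['K']@q
    return (p[:2]/p[2]).T
def crop(f,x0,y0,x1,y1,s,g):
    im=cv2.imread(f'pics/{f}.png')[y0:y1,x0:x1];cv2.imwrite(f'pics/{g}.png',cv2.resize(im,None,fx=s,fy=s,interpolation=cv2.INTER_CUBIC))
E
python3 - <<'E'
from h import *
cap('top','top0');cap('scene','sc0')
a=cv2.imread('pics/top0.png');cv2.imwrite('pics/top0v.png',a)
for f in('top0','sc0'):
    d=np.load(f'pics/{f}.npz');T=d['T'];print(-T[:3,:3].T@T[:3,3],T[2,:3],d['K'][0,0])
print(get_obs())
E
```

```text
pics
[0.22331399 0.00544104 1.94098348] [ 0.12722773  0.00206351 -0.99187139] 493.3988815497052
[ 1.13111492 -0.19973902  1.07841568] [-0.54280882  0.17809002 -0.82075729] 375.1274526169481
{'clock': 0.1, 'joint_pos': array([-1.37958128e+00,  3.51145364e-01,  1.65235669e+00, -9.81049897e-06,
        1.13904450e+00, -8.46241052e-02]), 'joint_velocities': array([-0.00138636, -0.00291836, -0.00292414,  0.00066397, -0.00054985,
       -0.00087406]), 'joint_torque': array([ 1.31972956e-03, -4.98027885e+01, -2.85704130e+01,  7.00234598e-02,
        2.38916004e-02, -4.10131952e-05]), 'ee_pos': array([ 0.1497485 , -0.52891681,  0.2181768 ]), 'tcp_rot': array([-3.14064141e+00, -7.17528999e-05,  2.75843226e-01]), 'force': array([-0.48932923,  0.02997249, -0.81995837]), 'ft_torque': array([0.05335002, 0.01878427, 0.06231502]), 'grip_force': 0.0, 'opening': 0.09303599812121226}
```

View pics/top0.png

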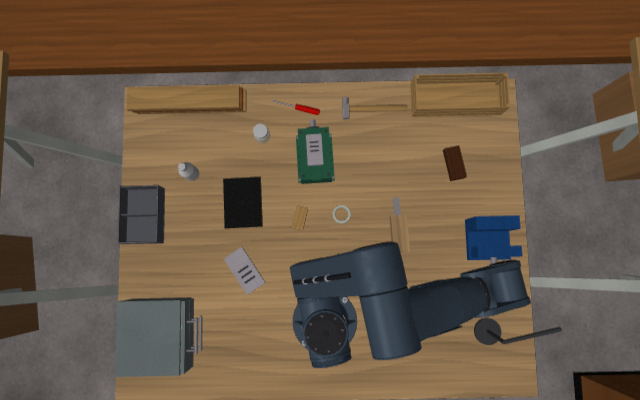

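View pics/sc0.png

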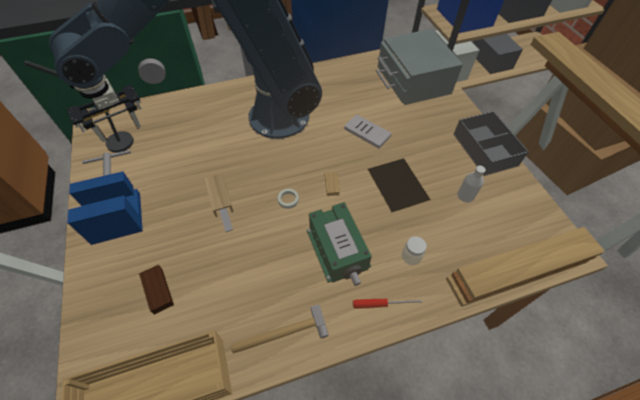

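The top view shows the gearbox at (315,154), the mat at (243,202), the sleeve at (400,233) with its blade at (396,206), the tape at (341,214) and the offcut at (300,218). There are two cover candidates: the plate in the gearbox at (315,150) and a loose plate on the bench at (244,270). The one in the gearbox sits in the recess and looks smaller, so it fits the description. I'll confirm that in an enlarged crop.

```bash
python3 - <<'E'
from h import *
def c(f,x0,y0,w,h,s):
    im=cv2.imread(f'pics/{f}.png')[y0:y0+h,x0:x0+w];return cv2.resize(im,(w*s,h*s),interpolation=cv2.INTER_CUBIC)
# A gearbox top 285..345,115..190 x5 ; B sleeve 380..420,190..260 ; C mat+plate
A=c('top0',285,115,60,80,5);B=c('top0',375,190,50,80,5)
C=c('sc0',300,195,50,80,5)
D=c('top0',210,170,100,40,4)
M=np.zeros((600,800,3),np.uint8)
M[:400,:300]=A;M[:400,300:550]=B;M[:400,550:800]=C
M[410:600,:]=0
D=c('top0',215,172,60,60,3);M[410:590,:180]=D
D=c('sc0',200,170,60,63,3);M[410:599,200:380]=D
D=c('top0',220,245,50,50,3);M[410:560,400:550]=D
cv2.imwrite('pics/m1.png',M)
E
```

```text
(no output)
```

View pics/m1.png

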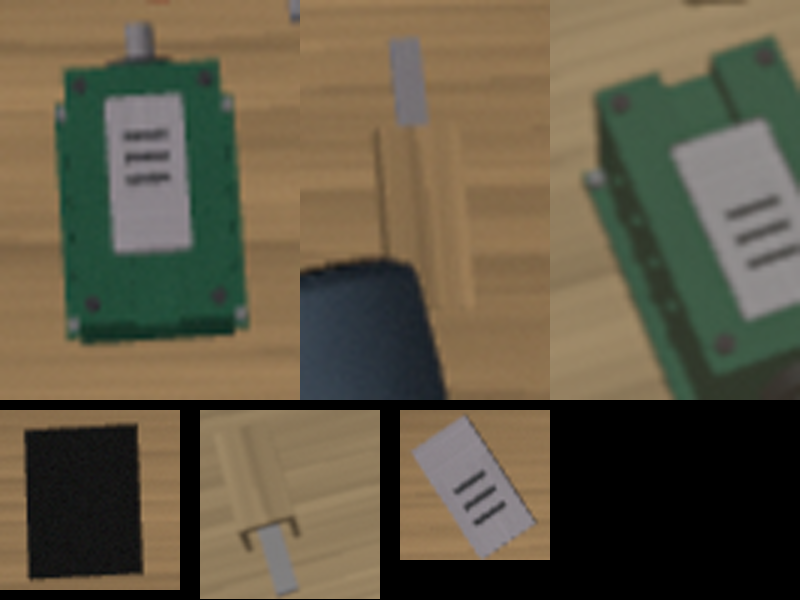

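The gearbox plate sits in its recess with the trench on the robot's side, and it is visibly narrower than the loose plate, so it is the cover to use. Next I'll convert these pixels to positions.

```bash
python3 - <<'E'
from h import *
np.set_printoptions(precision=4,suppress=True)
f='top0'
c=ray(f,[(306,134.4),(321.4,133.6),(323.2,164.4),(307.6,165.4)],.097);print('cover',c[:,:2].tolist(),c.mean(0))
n=(c[2]+c[3])/2;fa=(c[0]+c[1])/2;print(np.linalg.norm(n-fa),np.linalg.norm(c[0]-c[1]),'yaw',np.arctan2(*(fa-n)[1::-1]))
p=ray(f,[(244,270-22),(263,283)],.014)
# loose plate corners crop offset 220,245 scale3
L=ray(f,[(220+65/3*1.0,245+5/3),(220+13/3,245+45/3),(220+85/3,245+148/3),(220+137/3,245+110/3)],.014);print('loose',np.linalg.norm(L[0]-L[1]),np.linalg.norm(L[1]-L[2]))
b=ray(f,[(393,198),(398.6,197.6),(400.6,214.6),(394.6,215.4)],.009);print('blade',b[:,:2].tolist());t=(b[0]+b[1])/2;m=(b[2]+b[3])/2
print(np.linalg.norm(t-m),'yaw',np.arctan2(*(t-m)[1::-1]))
s=ray(f,[(390.6,215.6),(406.6,214.4)],.044);print('sleeve',s,np.linalg.norm(s[0]-s[1]))
m=ray(f,[(215+25/3,172+20/3),(215+136/3,172+15/3),(215+142/3,172+162/3),(215+30/3,172+168/3)],.004);print('mat',m[:,:2].tolist(),m.mean(0))
print('tape,offcut',ray(f,[(341.5,214.5),(300,218)],.02))
print('glue jar blk',ray(f,[(188,171),(261,133),(455,163)],.05))
# scene checks: cover corners, crop C offset 300,195
c2=ray('sc0',[(300+122/5,195+148/5),(300+218/5,195+118/5)],.097);print('scene near corners',c2)
b2=ray('sc0',[(200+70/3,170+182/3),(200+97/3,170+175/3)],.009);print('scene tip',b2)
E
```

```text
cover [[0.7098114386511991, 0.05569048354303622], [0.7117136960570859, -0.0033817535295355833], [0.5915048136663936, -0.007782372972140857], [0.5888681295110074, 0.051585370048750266]] [0.6505 0.024  0.097 ]
0.12065107435591052 0.05910285759585891 yaw 0.03525660829183798
loose 0.0839188449250296 0.1621567291632551
blade [[0.46852155892958747, -0.28096454558326356], [0.46966156524104075, -0.30310450441977277], [0.4021873467191544, -0.3082463946798778], [0.399511073335187, -0.28457214881519066]]
0.06838243212638297 yaw 0.06401843651893727
sleeve [[ 0.3959 -0.2639  0.044 ]
 [ 0.3993 -0.3257  0.044 ]] 0.06193641354610312
mat [[0.5605346383960352, 0.3903709637924281], [0.5642262649788242, 0.24293645425922594], [0.36867145105456023, 0.2359643967763448], [0.36375740610502844, 0.38283753569656664]] [0.4643 0.313  0.004 ]
tape,offcut [[ 0.4062 -0.0757  0.02  ]
 [ 0.3958  0.0867  0.02  ]]
glue jar blk [[ 0.5857  0.5192  0.05  ]
 [ 0.7316  0.2339  0.05  ]
 [ 0.5958 -0.5215  0.05  ]]
scene near corners [[ 0.5961 -0.0064  0.097 ]
 [ 0.5945  0.0559  0.097 ]]
scene tip [[ 0.4671 -0.3083  0.009 ]
 [ 0.4677 -0.2789  0.009 ]]
```

The cover measures 120x60 mm against 162x84 for the loose plate, and the sleeve is 62 mm wide, so the sizes agree. Now I'll move above the blade for a wrist view.

```bash
python3 -m handwheel '[[5,40,0,-1],[5,40,0,-1],[5,40,0,-1],[5,40,0,-1],[30,10,0,-1],[30,10,0,-1],[30,10,0,-1],[30,10,0,-1],[30,10,0,-1],[30,10,0,-1],[30,10,0,-1],[30,10,0,-1]]' 93; python3 -m handwheel '[[0,0,0,0],[0,0,0,0]]'
python3 - <<'E'
from h import *
cap('wrist','w1')
d=np.load('pics/w1.npz');T=d['T'];print(-T[:3,:3].T@T[:3,3],T[2,:3],d['K'][0,0])
for P in([.469,-.292,.009],[.40,-.296,.009],[.398,-.295,.044]):print(proj('w1',P))
E
```

```text
clock: 1.3
ee_pos: [0.4109, -0.2885, 0.2184]
tcp_rot: [-3.141, 0.0, 0.066]
force: [0.2, -0.6, -0.0]
opening: 0.0934
grip_force: 0.0
clock: 1.5
ee_pos: [0.4097, -0.2888, 0.2182]
tcp_rot: [-3.141, 0.001, 0.068]
force: [-0.2, -1.3, -0.2]
opening: 0.0924
grip_force: 0.0
[ 0.48119115 -0.28384504  0.38486305] [-0.26090778 -0.0167674  -0.9652181 ] 344.62077035691505
[[327.28837324 113.08038228]]
[[326.33818406 176.72758478]]
[[325.78708854 185.90100057]]
```

View pics/w1.png

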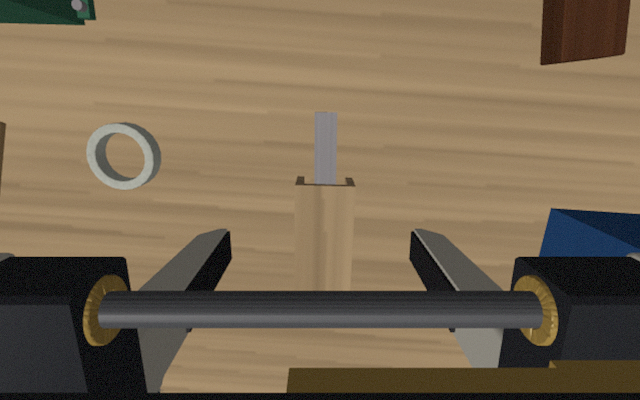

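The wrist view shows the blade tip at (316..336, 112), the blade meeting the sleeve at row 184 (315..336), and the sleeve's mouth edge at about (295..355, 184).

```bash
python3 - <<'E'
from h import *
b=ray('w1',[(315.5,112),(336,112),(336.3,183),(315,183)],.0115);print(b[:,:2]);t=(b[0]+b[1])/2;m=(b[2]+b[3])/2
print(t,m,np.linalg.norm(t-m),np.linalg.norm(b[0]-b[1]),'yaw',np.arctan2(*(t-m)[1::-1]))
s=ray('w1',[(294.5,185),(355,186)],.044);print(s,np.linalg.norm(s[0]-s[1]),np.arctan2(s[0,0]-s[1,0],0)); d=s[0]-s[1]; print('sleeve yaw',np.arctan2(-d[0],d[1]))
E
```

```text
[[ 0.46934588 -0.27946281]
 [ 0.47080991 -0.30102897]
 [ 0.39417735 -0.30749521]
 [ 0.39256731 -0.28384808]]
[ 0.4700779  -0.29024589  0.0115    ] [ 0.39337233 -0.29567164  0.0115    ] 0.0768972221962845 0.02161579588349772 yaw 0.07061718214075532
[[ 0.39677851 -0.26316849  0.044     ]
 [ 0.39991725 -0.32468321  0.044     ]] 0.06159474012054374 -1.5707963267948966
sleeve yaw 0.05098001756523955
```

```bash
python3 -m handwheel '[[11,-2,-20,0],[11,-2,-30,0],[0,0,-35,0],[0,0,-35,0],[0,0,-35,0],[0,0,-30,0],[0,0,-20,0],[0,0,-8,0],[0,0,0,0]]' 60; python3 -m handwheel '[[0,0,0,0],[0,0,0,0],[0,0,0,0],[0,0,0,0],[0,0,0,0]]' 0 40
```

```text
clock: 2.45
ee_pos: [0.4309, -0.2933, 0.0052]
tcp_rot: [-3.141, 0.001, 0.066]
force: [-0.0, 0.7, 0.2]
opening: 0.0598
grip_force: 0.0
clock: 2.95
ee_pos: [0.4319, -0.2932, 0.0059]
tcp_rot: [3.141, -0.0, 0.066]
force: [-0.2, 0.7, -0.0]
opening: 0.0247
grip_force: 0.1
```

```bash
python3 -m handwheel '[[0,0,0,0],[0,0,0,0],[0,0,0,0]]'; python3 -m handwheel '[[5,0,0,0],[14,1,0,0],[15,1,0,0],[15,1,0,0],[15,1,0,0],[15,1,0,0],[15,1,0,0],[15,1,0,0],[15,1,0,0],[15,1,0,0],[15,1,0,0],[6,0,0,0]]'; python3 -m handwheel '[[0,0,0,0],[0,0,0,0]]'
```

```text
clock: 3.25
ee_pos: [0.4319, -0.2932, 0.0057]
tcp_rot: [3.141, -0.0, 0.066]
force: [0.4, 0.2, 1.0]
opening: 0.0235
grip_force: 40.0
clock: 4.45
ee_pos: [0.5935, -0.2826, 0.0056]
tcp_rot: [3.141, -0.0, 0.067]
force: [-1.8, -0.2, 0.1]
opening: 0.0233
grip_force: 40.0
clock: 4.65
ee_pos: [0.592, -0.2831, 0.0057]
tcp_rot: [3.141, -0.001, 0.066]
force: [1.2, -0.2, 1.4]
opening: 0.0226
grip_force: 40.0
```

```bash
python3 -m handwheel '[[0,0,0,0],[0,0,0,0],[0,0,0,0],[0,0,0,0],[0,0,0,0]]' 60; python3 -m handwheel '[[0,0,20,0],[0,0,40,0],[0,0,40,0],[-30,-2,40,0],[-40,-3,20,0],[-40,-3,0,0],[-10,0,0,0],[0,0,0,0],[0,0,0,0]]' 60
python3 - <<'E'
from h import *
cap('wrist','w2')
y=np.array([.066]);e=np.array([np.cos(.066),np.sin(.066),0]);t=np.array([.630,-.2805,0.0])
for P in(t+[0,0,.0115],t-90*e/1e3+[0,0,.018],t-200*e/1e3+[0,0,.018]):print(proj('w2',P))
crop('w2',200,40,440,240,3,'w2c')
E
```

```text
clock: 5.15
ee_pos: [0.5917, -0.2833, 0.0056]
tcp_rot: [-3.142, 0.0, 0.066]
force: [-0.7, 0.4, -0.8]
opening: 0.0579
grip_force: 0.0
clock: 6.05
ee_pos: [0.4727, -0.2913, 0.1656]
tcp_rot: [3.141, -0.001, 0.066]
force: [0.1, 0.9, -1.2]
opening: 0.0604
grip_force: 0.0
[[319.96569743  -5.94631572]]
[[319.94770105 105.55489817]]
[[319.93249714 223.02097139]]
```

View pics/w2c.png

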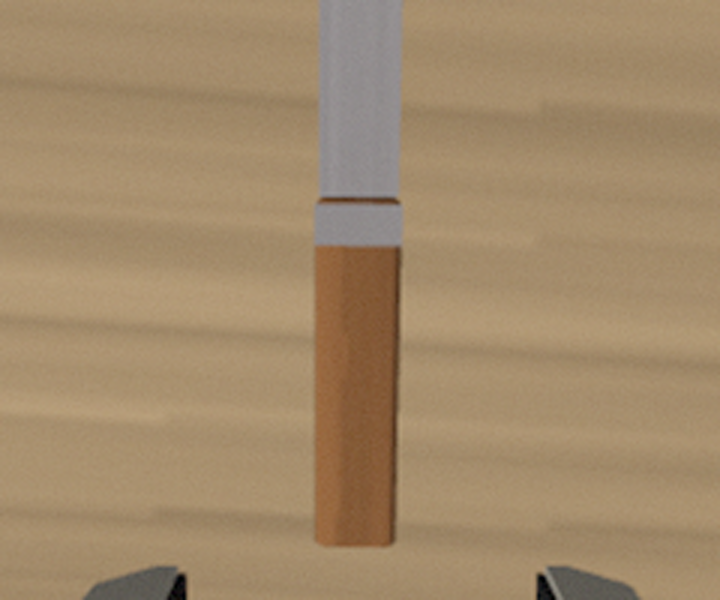

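The handle is at crop rows 203–545, within 2 px of the prediction, and centred between the fingers. I'll take it by the handle.

```bash
python3 -m handwheel '[[0,0,-40,0],[0,0,-40,0],[0,0,-40,0],[0,0,-30,0],[0,0,-12,0],[0,0,0,0]]' 60; python3 -m handwheel '[[0,0,0,0],[0,0,0,0],[0,0,0,0],[0,0,0,0],[0,0,0,0],[0,0,0,0],[0,0,0,0]]' 0 50;  python3 -m handwheel '[[0,0,20,0],[0,0,40,0],[0,0,50,0],[0,0,40,0],[-5,40,10,0],[-8,45,0,-0.3],[-8,45,0,-0.3],[-8,45,0,-0.3],[-8,45,0,-0.3],[-8,45,0,-0.6],[-3,42,0,0],[0,0,0,0]]'
python3 - <<'E'
from h import *
import time
E
python3 -m handwheel '[[0,0,0,0],[0,0,0,0],[0,0,0,0]]'
python3 - <<'E'
from h import *
cap('wrist','w3');cap('scene','sc3')
a=cv2.imread('pics/w3.png');s=cv2.imread('pics/sc3.png')[130:290,240:400]
M=np.zeros((600,800,3),np.uint8);M[:400,:640]=a;M[400:600,600:800]=cv2.resize(s,(200,200))
M[400:600,:600]=cv2.resize(a[0:80,200:440],(600,200),interpolation=cv2.INTER_CUBIC)
cv2.imwrite('pics/m3.png',M)
E
```

```text
clock: 6.7
ee_pos: [0.4723, -0.2908, 0.0025]
tcp_rot: [-3.141, 0.001, 0.067]
force: [0.0, -0.2, -0.1]
opening: 0.0598
grip_force: 0.0
clock: 7.4
ee_pos: [0.4719, -0.2913, 0.0039]
tcp_rot: [3.141, -0.0, 0.066]
force: [-1.4, 1.0, 5.4]
opening: 0.0259
grip_force: 50.0
clock: 8.6
ee_pos: [0.4227, 0.0194, 0.1634]
tcp_rot: [-3.141, 0.001, 0.039]
force: [0.3, -1.0, -1.7]
opening: 0.0255
grip_force: 50.0
clock: 8.9
ee_pos: [0.4239, 0.0149, 0.1635]
tcp_rot: [3.142, 0.0, 0.033]
force: [0.1, -0.9, -2.4]
opening: 0.0253
grip_force: 50.0
```

View pics/m3.png

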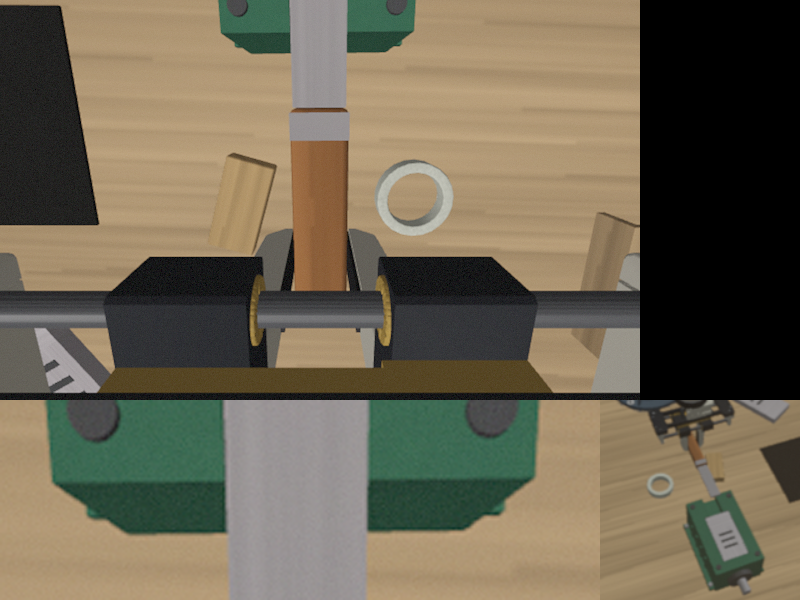

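The wrist view shows the bar held straight. The gearbox's near top edge runs from about (221,33) to (414,31). I'll work out the mouth, its yaw and the blade's direction.

```bash
python3 - <<'E'
from h import *
g=ray('w3',[(220.8,32.8),(414,31.2)],.097);print('edge',g,np.linalg.norm(g[0]-g[1]));d=g[0]-g[1];print('mid',g.mean(0),'yaw',np.arctan2(-d[0],d[1]))
gb=ray('w3',[(200+128/2.5,131/2.5),(200+462/2.5,131/2.5)],.0);print('bottom edge',gb)
sc=ray('w3',[(237,6),(397,5)],.097);print('screws mid',sc.mean(0))
# blade/handle: blade at row 0 and at 107
o=get_obs();print(o['ee_pos'],o['tcp_rot'])
z=o['ee_pos'][2]+.0055
b=ray('w3',[(290.5,0),(347,0),(291,105),(347,105)],z+.0025);print('blade mids',(b[0]+b[1])/2,(b[2]+b[3])/2,np.linalg.norm(b[0]-b[1]),np.linalg.norm(b[2]-b[3]))
m=(b[0]+b[1])/2-(b[2]+b[3])/2;print('bar yaw',np.arctan2(m[1],m[0]))
# scene view: cover near corners etc from initial: gearbox notch corners
p=ray('sc0',[(300+122/5,195+148/5),(300+218/5,195+118/5),(300+198/5,195+320/5)],.097);print(p)
E
```

```text
edge [[ 0.53425208  0.08064703  0.097     ]
 [ 0.53916195 -0.03942286  0.097     ]] 0.120170241799545
mid [0.53670702 0.02061209 0.097     ] yaw 0.040868944437344026
bottom edge [[ 0.53517587  0.08044776  0.        ]
 [ 0.53914607 -0.03883755  0.        ]]
screws mid [0.55156705 0.02130344 0.097     ]
[0.42388725 0.01499252 0.163503  ] [3.14157272e+00 1.75033288e-04 3.33749672e-02]
blade mids [0.53570622 0.01940834 0.171503  ] [0.49363559 0.01793707 0.171503  ] 0.023394020578680105 0.02497130190849318
bar yaw 0.03495715834114775
[[ 0.5961498  -0.00642277  0.097     ]
 [ 0.59447582  0.05585893  0.097     ]
 [ 0.71629756 -0.00145254  0.097     ]]
```

The mouth is at (0.537, 0.0206) with yaw 0.038, and the edge measures 120 mm as it should. I'll lower the blade into the open trench.

```bash
python3 -m handwheel '[[0,1,-25,0],[0,0,-25,0.2],[0,0,-15,0],[0,0,-5,0],[0,0,0,0],[0,0,0,0]]'; python3 -m handwheel '[[0,0,-4,0],[0,0,-4,0],[0,0,0,0],[0,0,0,0]]'; python3 -m handwheel '[[0,0,-3,0],[0,0,-3,0],[0,0,0,0],[0,0,0,0]]'; python3 -m handwheel '[[0,0,-3,0],[0,0,-3,0],[0,0,0,0],[0,0,0,0]]'
```

```text
clock: 9.6
ee_pos: [0.4243, 0.0166, 0.0942]
tcp_rot: [3.141, -0.001, 0.038]
force: [0.2, 0.8, -1.9]
opening: 0.0252
grip_force: 50.0
clock: 10.0
ee_pos: [0.4238, 0.0168, 0.0856]
tcp_rot: [-3.142, 0.0, 0.038]
force: [-0.2, 0.7, -2.3]
opening: 0.0254
grip_force: 50.0
clock: 10.4
ee_pos: [0.4238, 0.0168, 0.0795]
tcp_rot: [-3.142, 0.0, 0.038]
force: [-0.7, -1.1, -1.7]
opening: 0.0255
grip_force: 50.0
clock: 10.8
ee_pos: [0.4238, 0.0168, 0.0736]
tcp_rot: [-3.142, 0.0, 0.038]
force: [-0.8, 0.1, -1.4]
opening: 0.0258
grip_force: 50.0
```

```bash
for i in 1; do python3 -m handwheel '[[0,0,-1,0],[0,0,0,0],[0,0,0,0]]'; python3 -c "
from h import *
o=get_obs();print(o['force'],o['ft_torque'])"; python3 -m handwheel '[[0,0,-1,0],[0,0,0,0],[0,0,0,0]]';python3 -c "
from h import *
o=get_obs();print(o['force'],o['ft_torque'])"; python3 -m handwheel '[[0,0,-1,0],[0,0,0,0],[0,0,0,0]]';python3 -c "
from h import *
o=get_obs();print(o['force'],o['ft_torque'])"; done
```

```text
clock: 11.1
ee_pos: [0.4238, 0.0168, 0.0727]
tcp_rot: [3.142, -0.0, 0.038]
force: [-1.3, -0.9, 0.7]
opening: 0.0251
grip_force: 50.0
[-1.34603912 -0.93862263  0.67298022] [ 0.03165843 -0.00239794 -0.01913407]
clock: 11.4
ee_pos: [0.4239, 0.0168, 0.0717]
tcp_rot: [3.142, -0.0, 0.038]
force: [-1.7, 0.0, 2.6]
opening: 0.026
grip_force: 50.0
[-1.68233726  0.02147693  2.59725628] [ 0.03416618 -0.08174319  0.03497801]
clock: 11.7
ee_pos: [0.4239, 0.0168, 0.0706]
tcp_rot: [-3.142, -0.0, 0.038]
force: [-1.8, 0.4, 3.1]
opening: 0.0256
grip_force: 50.0
[-1.77955221  0.37165041  3.06532152] [ 0.11014241 -0.07548555  0.05828398]
```

```bash
python3 -m handwheel '[[0,0,1,0],[4,0,0,0],[4,0,0,0],[4,0,0,0],[0,0,0,0],[0,0,0,0]]'; python3 -m handwheel '[[4,0,0,0],[4,0,0,0],[2,0,0,0],[0,0,0,0],[0,0,0,0]]' | head -4; python3 -m handwheel '[[2,0,0,0],[0,0,0,0],[0,0,0,0]]' | head -4;python3 -m handwheel '[[2,0,0,0],[0,0,0,0],[0,0,0,0]]' | head -4
```

```text
clock: 12.3
ee_pos: [0.4367, 0.0168, 0.0718]
tcp_rot: [3.141, -0.002, 0.038]
force: [1.2, -0.4, 2.2]
opening: 0.0256
grip_force: 50.0
clock: 12.8
ee_pos: [0.4462, 0.0168, 0.0717]
tcp_rot: [3.142, -0.001, 0.038]
force: [-0.8, 0.3, 3.9]
clock: 13.1
ee_pos: [0.4479, 0.0168, 0.0716]
tcp_rot: [-3.142, -0.0, 0.038]
force: [-2.0, 0.1, 2.5]
clock: 13.4
ee_pos: [0.4499, 0.0168, 0.0716]
tcp_rot: [3.142, -0.0, 0.038]
force: [-2.3, 0.5, 2.5]
```

```bash
python3 -m handwheel '[[0,0,-2,0],[0,0,-2,0],[0,0,0,0],[0,0,0,0]]' 0 60; python3 -m handwheel '[[0,0,-2,0],[0,0,-2,0],[0,0,0,0],[0,0,0,0]]'|head -4;python3 -m handwheel '[[0,0,-2,0],[0,0,-2,0],[0,0,0,0],[0,0,0,0]]'|head -4
python3 -c "
from h import *
cap('scene','sc4');crop('sc4',290,180,400,290,5,'sc4c')
o=get_obs();print(o['force'],o['ft_torque'])"
```

```text
clock: 13.8
ee_pos: [0.4499, 0.0169, 0.0679]
tcp_rot: [3.142, -0.0, 0.039]
force: [-4.4, 0.7, 11.2]
opening: 0.0254
grip_force: 60.0
clock: 14.2
ee_pos: [0.4502, 0.0168, 0.0643]
tcp_rot: [3.142, -0.001, 0.039]
force: [-4.9, 0.6, 17.0]
clock: 14.6
ee_pos: [0.4506, 0.0168, 0.0599]
tcp_rot: [3.142, -0.002, 0.038]
force: [-0.6, 1.3, 5.4]
[-1.33287153  0.66163856  5.24567696] [ 0.19108087 -0.39348682  0.07432728]
```

View pics/sc4c.png

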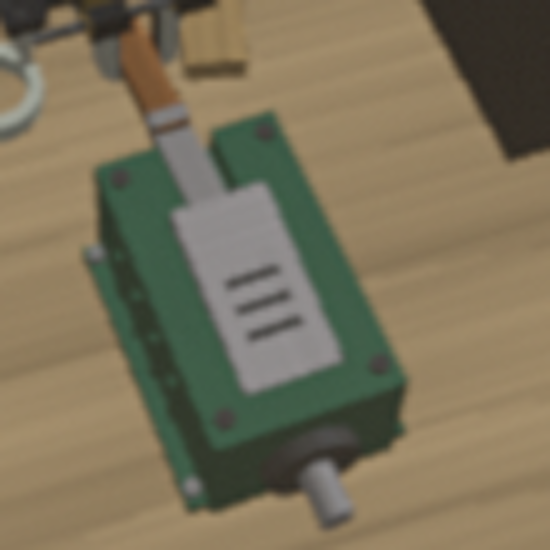

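Force peaked at 17 N and then fell to 5 N. The cover's near corners moved up about 2 px, to (324,222) and (343,217), which means roughly 10 mm proud: the catch has let go. I'll draw the bar back and check the lip height from the scene camera.

```bash
python3 -m handwheel '[[0,0,-1,0],[0,0,0,0],[-5,0,0,0],[-15,-1,0,0],[-25,-1,0,0],[-30,-1,0,0],[0,0,10,0],[0,0,40,0],[0,0,50,0],[0,0,0,0]]'
python3 - <<'E'
from h import *
cap('scene','sc5');cap('wrist','w5')
e=np.array([np.cos(.038),np.sin(.038),0]);n=np.array([-e[1],e[0],0]);m=np.array([.5367,.0206,0])
for z in(.097,.107,.112):print(z,proj('sc5',[m+.054*e-.03*n+[0,0,z],m+.054*e+.03*n+[0,0,z]]).tolist())
s=cv2.imread('pics/sc5.png')[190:270,300:360];w=cv2.imread('pics/w5.png')
M=np.zeros((600,800,3),np.uint8);M[:560,:420]=cv2.resize(s,(420,560),interpolation=cv2.INTER_CUBIC);M[:238,420:800]=cv2.resize(w,(380,238))
for r in range(0,80,10):cv2.putText(M,str(190+r),(0,r*7+5),0,.4,(0,0,255));
for r in range(0,60,10):cv2.putText(M,str(300+r),(r*7,575),0,.4,(0,0,255));
cv2.imwrite('pics/m5.png',M)
E
```

```text
clock: 15.65
ee_pos: [0.3778, 0.0136, 0.1635]
tcp_rot: [3.14, -0.009, 0.038]
force: [1.0, 0.4, -2.6]
opening: 0.0253
grip_force: 60.0
0.097 [[323.6548832017286, 223.49300277184997], [342.041615175592, 217.55859031661103]]
0.107 [[323.689506432514, 221.80656492041066], [342.20869299531495, 215.8469697013432]]
0.112 [[323.70700830748245, 220.95407877892978], [342.29314035882766, 214.98185278436927]]
```

View pics/m5.png

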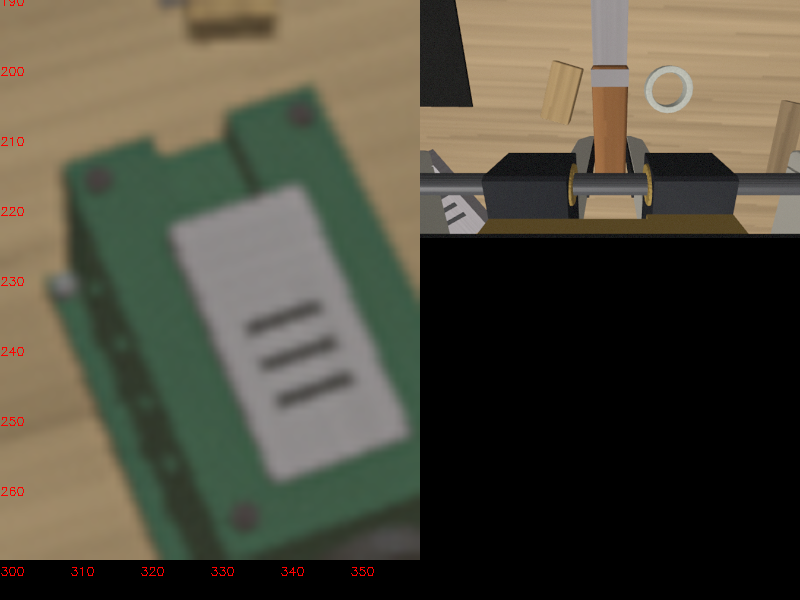

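The near corners are now at (324.3,222.1) and (343,216.4), against rows 224.6 and 218.6 before. That is about 13 mm proud, and the lip stays up without the bar. I'll lay the bar down on the free bench at the right.

```bash
python3 -m handwheel '[[15,-31,0,0],[15,-31,0,0],[15,-31,0,0],[15,-31,0,0],[15,-31,0,0],[15,-31,-20,0],[15,-31,-30,0],[0,0,-40,0],[0,0,-40,0],[0,0,-14,0],[0,0,0,0]]'; python3 -m handwheel '[[0,0,-5,0],[0,0,-4,0],[0,0,-3,0],[0,0,-2,0],[0,0,0,0]]'
```

```text
clock: 16.85
ee_pos: [0.4782, -0.2023, 0.0121]
tcp_rot: [-3.139, 0.005, 0.039]
force: [-0.3, 0.1, -2.0]
opening: 0.0254
grip_force: 60.0
clock: 17.35
ee_pos: [0.4823, -0.2039, 0.0028]
tcp_rot: [3.139, -0.006, 0.038]
force: [4.5, 1.5, 7.1]
opening: 0.0258
grip_force: 60.0
```

```bash
python3 -m handwheel '[[0,0,1,0],[0,0,0,0],[0,0,0,0],[0,0,0,0],[0,0,0,0]]' 60;  python3 -m handwheel '[[0,0,20,0],[0,0,40,0],[0,0,50,0],[0,0,50,0],[20,45,0,0],[20,45,0,0],[20,45,0,0],[20,45,0,0],[20,45,0,0],[20,2,0,0],[0,0,0,0],[0,0,0,0]]' 93
python3 -c "
from h import *
cap('wrist','w6');cap('top','top6');print(get_obs()['ee_pos'])
a=cv2.imread('pics/w6.png');t=cv2.imread('pics/top6.png')[150:250,340:420]
M=np.zeros((600,800,3),np.uint8);M[:400,:640]=a;M[200:600,480:800]=cv2.resize(t,(320,400),interpolation=cv2.INTER_CUBIC)
cv2.imwrite('pics/m6.png',M)
e=np.array([np.cos(.038),np.sin(.038),0]);n=np.array([-e[1],e[0],0]);m=np.array([.5367,.0206,0])
print(proj('w6',[m+.054*e-.03*n+[0,0,.11],m+.054*e+.03*n+[0,0,.11]]))"
```

```text
clock: 17.85
ee_pos: [0.4798, -0.2032, 0.0016]
tcp_rot: [-3.142, 0.0, 0.038]
force: [-0.6, -0.2, -0.2]
opening: 0.0584
grip_force: 0.0
clock: 19.05
ee_pos: [0.5992, 0.0235, 0.1611]
tcp_rot: [3.142, 0.001, 0.038]
force: [0.2, -0.5, 0.1]
opening: 0.0931
grip_force: 0.0
[0.59896219 0.02296207 0.16146023]
[[365.92086897 224.52789349]
 [276.47650057 224.49636167]]
```

View pics/m6.png

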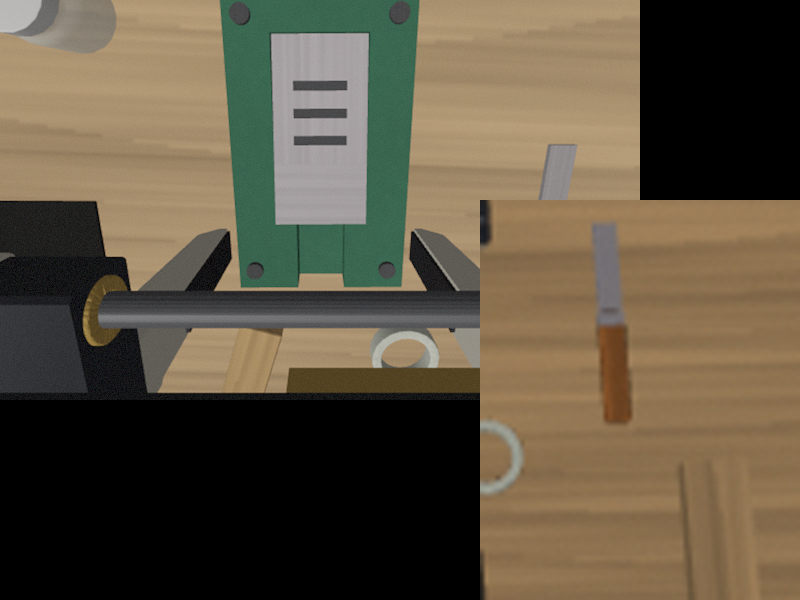

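The bar lies flat on the bare bench. The cover's near edge is at row 224, columns 275–366, exactly where predicted. I'll lower the fingers either side of it and grip.

```bash
python3 -m handwheel '[[4,0,-25,0],[0,0,-25,0],[0,0,-10,0],[0,0,-2,0],[0,0,0,0],[0,0,0,0]]' 93; python3 -m handwheel '[[0,0,0,0],[0,0,0,0],[0,0,0,0],[0,0,0,0],[0,0,0,0],[0,0,0,0],[0,0,0,0]]' 0 60; python3 -m handwheel '[[0,0,2,0],[0,0,3,0],[0,0,5,0],[0,0,10,0],[0,0,20,0],[0,0,20,0],[0,0,0,0]]'
```

```text
clock: 19.75
ee_pos: [0.6043, 0.0236, 0.1008]
tcp_rot: [3.142, -0.002, 0.038]
force: [-0.0, -0.4, 0.0]
opening: 0.0932
grip_force: 0.0
clock: 20.45
ee_pos: [0.6038, 0.0238, 0.0996]
tcp_rot: [-3.142, -0.0, 0.038]
force: [-1.6, -1.0, -0.0]
opening: 0.0594
grip_force: 60.0
clock: 21.15
ee_pos: [0.6053, 0.0238, 0.1628]
tcp_rot: [3.141, -0.005, 0.038]
force: [1.0, 0.2, -2.4]
opening: 0.0592
grip_force: 60.0
```

```bash
python3 -m handwheel '[[-5,5,20,0],[-18,27,10,0],[-19,29,0,0],[-19,29,0,0],[-19,29,0,0],[-19,29,0,0],[-19,29,0,0],[-19,29,0,0],[-19,29,0,0],[-19,29,0,0],[-12,23,0,0],[0,0,0,0]]'; python3 -m handwheel '[[0,0,-30,0],[0,0,-30,0],[0,0,-20,0],[0,0,0,0],[0,0,0,0]]'
python3 -c "
from h import *
cap('wrist','w7');cap('scene','sc7')
a=cv2.imread('pics/w7.png');t=cv2.imread('pics/sc7.png')[100:260,300:460]
M=np.zeros((560,800,3),np.uint8);M[:150,:240]=cv2.resize(a,(240,150));M[:560,240:800]=cv2.resize(t,(560,560),interpolation=cv2.INTER_CUBIC)
M[150:390,:240]=cv2.resize(a[60:300,200:440],(240,240))
cv2.imwrite('pics/m7.png',M)"
```

```text
clock: 22.35
ee_pos: [0.4152, 0.3127, 0.1891]
tcp_rot: [-3.141, 0.001, 0.041]
force: [0.5, 0.2, -2.0]
opening: 0.0594
grip_force: 60.0
clock: 22.85
ee_pos: [0.4172, 0.3105, 0.1099]
tcp_rot: [3.141, 0.0, 0.038]
force: [-0.6, -0.3, -1.5]
opening: 0.0595
grip_force: 60.0
```

View pics/m7.png

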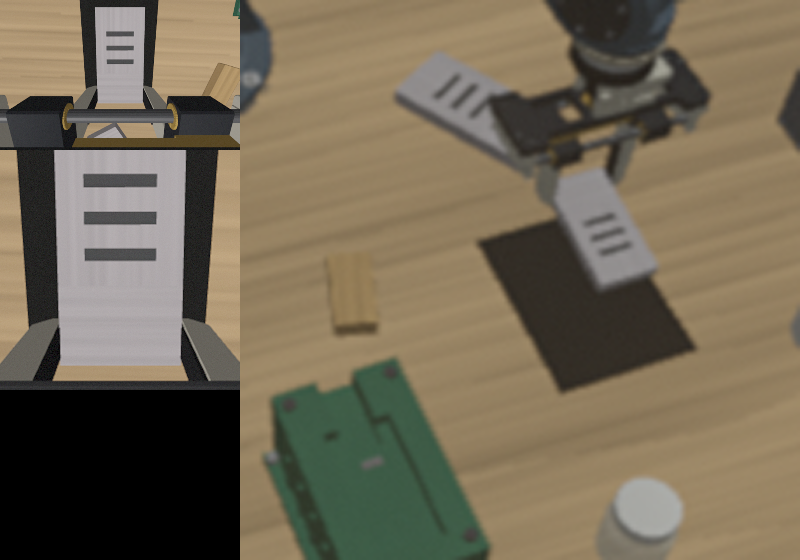

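The cover is held nearly level, outer face up, above the middle of the mat. I'll lower it gently.

```bash
python3 -m handwheel '[[0,0,-25,0],[0,0,-25,0],[0,0,-20,0],[0,0,-10,0],[0,0,0,0]]'|head -4; python3 -m handwheel '[[0,0,-5,0],[0,0,-5,0],[0,0,-3,0],[0,0,0,0],[0,0,0,0]]'|head -4;python3 -m handwheel '[[0,0,-3,0],[0,0,-2,0],[0,0,0,0],[0,0,0,0]]'|head -4
```

```text
clock: 23.45
ee_pos: [0.4168, 0.3107, 0.0294]
tcp_rot: [3.141, 0.001, 0.038]
force: [-0.5, -0.2, -1.2]
clock: 23.95
ee_pos: [0.4171, 0.3111, 0.017]
tcp_rot: [-3.141, -0.001, 0.039]
force: [-1.8, 0.4, 2.8]
clock: 24.35
ee_pos: [0.4168, 0.3108, 0.0116]
tcp_rot: [3.142, 0.0, 0.039]
force: [-3.1, 0.5, 2.2]
```

```bash
python3 -m handwheel '[[0,0,-1,0],[0,0,-1,0],[0,0,0,0],[0,0,0,0]]'|head -4; python3 -m handwheel '[[0,0,-1,0],[0,0,0,0],[0,0,0,0]]'|head -4;python3 -m handwheel '[[0,0,-1,0],[0,0,0,0],[0,0,0,0]]'|head -4;python3 -c "
from h import *
print(get_obs()['ft_torque'])"
```

```text
clock: 24.75
ee_pos: [0.4168, 0.3108, 0.0096]
tcp_rot: [3.141, 0.0, 0.038]
force: [-3.3, 1.1, 2.9]
clock: 25.05
ee_pos: [0.4168, 0.3108, 0.0086]
tcp_rot: [3.142, 0.0, 0.038]
force: [-3.4, 0.9, 4.1]
clock: 25.35
ee_pos: [0.4169, 0.3108, 0.0082]
tcp_rot: [-3.142, -0.0, 0.038]
force: [-5.4, -1.4, 14.0]
[-0.22638575  0.61197684  0.06860761]
```

Force jumped to 14 N at z = 0.0082, so the cover is flat on the mat. I'll release it and check.

```bash
python3 -m handwheel '[[0,0,1,0],[0,0,0,0],[0,0,0,0],[0,0,0,0],[0,0,0,0],[0,0,0,0]]' 90; python3 -m handwheel '[[0,0,10,0],[0,0,30,0],[0,0,50,0],[-20,0,50,0],[-40,0,0,0],[-50,0,0,0],[-50,0,0,0],[0,0,0,0],[0,0,0,0],[0,0,0,0]]'
python3 - <<'E'
from h import *
cap('scene','s9');cap('top','t9')
d=ray('top0',[(0,0)],0)
for f,roi in(('t9',(222,176,264,228)),('s9',(368,158,432,212))):
    im=cv2.imread(f'pics/{f}.png');x0,y0,x1,y1=roi
    m=(im[y0:y1,x0:x1].min(2)>110).astype(np.uint8)
    hsv=cv2.cvtColor(im[y0:y1,x0:x1],cv2.COLOR_BGR2HSV);m&=(hsv[...,1]<60)
    n,l,s,c=cv2.connectedComponentsWithStats(m);k=1+np.argmax(s[1:,4]);r=cv2.minAreaRect(np.argwhere(l==k)[:,::-1].astype(np.float32))
    q=cv2.boxPoints(r)+[x0,y0];P=ray(f,q,.018);print(s[k],P[:,:2].tolist(),P.mean(0),np.linalg.norm(P[0]-P[1]),np.linalg.norm(P[1]-P[2]))
# bystander motion: diff of scene images
a=cv2.imread('pics/top0.png').astype(int);b=cv2.imread('pics/t9.png').astype(int)
D=(abs(a-b).max(2)>40).astype(np.uint8);n,l,s,c=cv2.connectedComponentsWithStats(D);print([t.tolist() for t in s[1:] if t[4]>12])
crop('t9',0,0,1,1,1,'x')
E
```

```text
clock: 25.95
ee_pos: [0.4168, 0.3108, 0.0085]
tcp_rot: [3.142, 0.0, 0.038]
force: [-1.2, -0.2, 0.5]
opening: 0.0899
grip_force: 0.0
clock: 26.95
ee_pos: [0.2593, 0.3112, 0.1456]
tcp_rot: [-3.141, -0.001, 0.038]
force: [0.2, 0.2, -0.2]
opening: 0.0898
grip_force: 0.0
[ 13  11  16  30 364] [[0.5220333899251134, 0.34368958224569973], [0.5233737799337757, 0.2864903644434612], [0.4079730015641523, 0.28172060138941685], [0.4066458202628107, 0.33848813282069196]] [0.4650065  0.31259717 0.018     ] 0.05721492080360893 0.11549930860358715
[ 15   9  30  30 421] [[0.4089152695902578, 0.2795579086736584], [0.38971157204150386, 0.34171245637134795], [0.5231341830149472, 0.34384545507856323], [0.5393566445522183, 0.2848808405077921]] [0.46527942 0.31249917 0.018     ] 0.06505359174594733 0.13343965978095038
[[306, 133, 18, 33, 503], [368, 156, 6, 5, 23], [370, 181, 8, 25, 168], [234, 186, 17, 33, 497], [394, 206, 6, 3, 14], [197, 228, 121, 172, 10893], [290, 242, 241, 118, 13677], [307, 298, 16, 17, 111], [340, 299, 22, 29, 74], [319, 340, 33, 28, 369]]
```

Both cameras put the cover within 1 mm of the mat's centre. Comparing the top views shows changes only at the cover, the bar and the arm. Handing in.

```bash
python3 -c "
from h import *
print(order.sign_off())"
```

```text
the job is handed in; nothing more can be done
None
```

The job is handed in at about 27 s of the 72 s allowed: the cover lies on the mat within about 1 mm of its centre, the bar lies on the bare bench, and no bystander had moved in the before-and-after top views; the sign-off gave no verdict.

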